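# Arm the gel tank's high-voltage switch

## Robot

A 6-joint arm with a two-finger parallel gripper is mounted at the origin on the work surface. World frame = base frame: x ahead of the robot, y to its left, z up, the work surface at z = 0. Lengths are in m, angles in rad, forces in N, time in s.
With the tool pointing down it reaches from about 0.35 to 0.875 m from the base axis. Payload 4.2 kg.
Tool frame: the origin (TCP) lies midway between the tips of the shut fingers; the grasp point (between the pads) lies 19 mm behind it; z points along the fingers, y is the line along which they close (so a half turn about z gives the same grasp; the last joint's range is limited). The gripper opens to 85 mm and grips with 20 to 120 N. Pads are 22 mm wide; open, the fingers measure 114 mm over their backs; the gripper's body (76 mm by 85 mm) begins 54 mm behind the grasp point. The pads swing forward as they close: fully open they stand 13 mm farther back than shut.
Start: joints at [1.411, 0.385, 0.008, 0, -1.194, -0.259], TCP at [0.254, 0.571, 0.231] pointing down, gripper open.
Joint ranges: [-3.14, 3.14], [-1.21, 2.06], [-1.07, 1.41], [-3.16, 2.05], [-2.99, -0.16], [-3.1, 3.1]. Speed limits (rad/s): [2.79, 2.79, 3.14, 3.14, 3.14, 3.14].

## Interface

Orientations are given as a unit quaternion [x, y, z, w].
In Python, from plant import robot gives the robot as it stands.
- The arm moves only by the shell command python3 -m handwheel 'ROWS'. ROWS is JSON, a list of rows, each an object of numbers: "fingers": the finger opening in cm, from 0 to 8.54; "dx", "dy", "dz": the shift along the world's x, y, z in cm; "spin": the turn about the world's z in rad. A call has 1 to 12 rows; each row is the pose to reach, as a shift and turn from the pose commanded when the call began; what a row does not reach only later rows make up. A row lasts 1/10 s, in which the tool goes at most 50 mm and 8.59 degrees, less where a joint would pass 70% of its speed; a pose out of reach is approached as far as the arm can. A call with a gripper value outside its range is refused whole. The fingers move at their own pace and stop on an object; the grip force is fixed at half the most. Time passes only in rows, so rows that repeat a pose let the fingers close. It gives the time, the measured TCP pose, the force, the opening and the grip force at its end, in the units of the state.
- robot.get_obs(): the state, without advancing time (a new reading comes with each control period).
- robot.read_camera(name): name is "scene" or "top" or "wrist"; returns (picture, depth): 400x640x3 uint8, blue, green, red; 400x640 float32, m along the optical axis (not along the pixel's ray), 0 where there is no reading.
- robot.camera_model(name): a dict with "camera_matrix" (3x3 intrinsics, pixels), "pose" (4x4, takes a point from camera to world coordinates). Camera axes: x right, y down, z forward; pixel columns grow to the right and rows downward; lengths in m; the calibration is good to about 2 mm. A picture is of the moment at which its call begins: read the wrist's pose just before it. camera_model takes no time and is no camera call; for the wrist camera it gives the pose at the moment of the call.
- robot.finish_job(): hands the job in; it is judged then, once.
Trained networks look in the newest picture that a camera, given by its name, has taken for a name from the list of things; names that differ only in an ending like _2 or _b are one class to them, and where a whole thing is asked for, a point or a joint stands for the part that bears it (a point fixed in the world has none). Each returns a list of dicts, best first, with "p" (0 to 1); they miss things now and then, are a little off and sometimes report something else, mostly with a low value. They report only what shows in the picture. A call takes as long as a camera call. They do not tell look-alikes from the thing itself.
- robot.search_frame(camera, target): "xy" ([column, row] in pixels, amid what is visible of it).
- robot.silhouettes(camera, target): "mask" (400x640 bool, what is visible of it) and "xy" ([column, row] in pixels, amid what is visible of it).
The state is a dict: "time_s": time; "qpos": joint angles; "qvel": joint speeds; "joint_efforts": joint torques, N m; "position": TCP position; "ee_rot": TCP orientation; "force": force on the tool from outside, world axes, zero at the start; "torque": the same for the moment, N m; "gripper_width": finger opening in m; "finger_force": force on a finger pad.
Only numpy, scipy, OpenCV 4.12 (cv2) and the standard library are available. Lean on these libraries where they do the work, as an engineer would, in place of code of your own. Each camera call takes 0.05 s, during which the arm holds its last target. There are 200 camera calls.

## Task

Switch on the gel tank's high voltage at the switch box with the red cover: lift the red cover well open, flip the toggle beneath it all the way over to the green-dot side, then close the red cover fully again. Leave the yellow-covered pump switch shut, and leave the wash bottle where it stands.

Things in the scene. Friction and masses are not known exactly. Their poses are not given: they have to be found in the camera images.
- gel_switch: Gel tank's switch box, fixed: beige housing 130 (x) by 100 (y) by 55 mm high, RED hinged cover on top. Origin: centre of its underside, on the bench; z up, x from its front (knob side, facing the robot within about 20 degrees) to its hinge side. In this frame, mm: toggle pivot (10, 0, 55); hinge line along y through (60, 0, 60); black off dot y = +31, green on dot y = -31.
- gel_cover (a joint): Hinge of the red cover (rad): 0 closed, grows as it opens up and away from the robot, stop at 1.8. A hood 95 mm deep, 80 wide, 55 high, 3 mm walls, open below and at the hinge, 0.09 kg; closed, its top is 115 mm above the bench. Stiff hinge: it stays at any angle where it is left; about 1 N at the knob moves it either way.
- gel_knob (a point): Centre of the red cover's white ball knob, 22 mm in diameter, moving with the cover, on a stem 40 mm long and 10 mm thick out of the middle of its front wall. Closed: 135 mm in front of the hinge line, 35 mm above it (95 mm above the bench), at y = 0 of the box, clear of the housing's front. Pinch it from above, fingers either side of the stem; it turns in the grip. Axes as the cover's.
- gel_toggle (a joint): Toggle under the red cover (rad): 0 off, leaning 0.5 rad to the box's +y (left as the robot sees it, black dot); swings about the box's x to 1.0 on, leaning 0.5 rad to -y (right, green dot). Starts at 0 to 0.1. It stays where it is left; about 1 N at the tip moves it.
- gel_tip (a point): Centre of the white ball, 16 mm in diameter, at the top of the 8 mm thick steel toggle, 40 mm from the pivot; off it is 19 mm to +y of the pivot and 35 mm above it (90 mm above the bench).
- pump_switch: The vacuum pump's switch box, to be left shut: same build and frame as gel_switch but with a YELLOW cover, about 0.24 to 0.45 m to one side of it.
- pump_cover (a joint): Hinge of the yellow cover (rad): 0 closed, grows as it opens.
- wash_bottle: Loose white plastic wash bottle with a red cap, standing on the bench to the left of the boxes, 64 mm in diameter, 170 mm high, about 0.3 kg. Origin: centre of its underside.
Things that resemble listed ones, but are neither listed nor needed, are in the scene too. Leave any orange look-alike of the gel_switch alone.

How it is judged:
By the outcome, as a careful person would: the job done as asked, in the order asked, and still so for the second after the job is handed in, with the robot touching nothing.
It also fails if it takes over 64 s, if anything falls off the work surface, if the arm or the gripper's body presses on something with over 40 N, if the wrist force passes 120 N, or if a joint passes its speed limit or range.

## Working session

There is one attempt and no reset: what is moved stays moved. The work goes in short steps, Python scripts to look and compute and a shell command to move; the robot and the scene stay as the last step left them, time stands still between calls to the robot, and variables do not carry over. Pictures are saved under pics/ and viewed, at most 10 in all, crops included, and the job is handed in when it is done.

```bash
mkdir -p pics; ls; cat > h.py <<'E'
import numpy as np, cv2
from plant import robot
def pt(cam,xy,depth,M=None):
    M=M or robot.camera_model(cam); K=np.array(M["camera_matrix"]);T=np.array(M["pose"])
    c,r=int(round(xy[0])),int(round(xy[1])); d=depth[max(0,r-2):r+3,max(0,c-2):c+3]; d=np.median(d[d>0]) if (d>0).any() else np.nan
    p=np.linalg.inv(K)@[xy[0],xy[1],1]*d
    return (T[:3,:3]@p+T[:3,3])
def cloud(cam,mask,depth,M=None):
    M=M or robot.camera_model(cam); K=np.array(M["camera_matrix"]);T=np.array(M["pose"])
    r,c=np.nonzero(mask&(depth>0)); d=depth[r,c]
    P=(np.linalg.inv(K)@np.vstack([c,r,np.ones(len(c))]))*d
    return (T[:3,:3]@P).T+T[:3,3]
E
python3 - <<'E'
from h import *
for cam in("scene","top"):
    im,d=robot.read_camera(cam); cv2.imwrite(f"pics/{cam}1.png",im); np.save(f"{cam}1.npy",d)
    for t in("gel_switch","gel_knob","gel_cover","pump_switch","wash_bottle"):
        for r in robot.search_frame(cam,t)[:4]:
            print(cam,t,np.round(r["xy"]),round(r["p"],2),pt(cam,r["xy"],d).round(3))
o=robot.get_obs();print(o["time_s"],o["position"],o["ee_rot"])
E
```

```text
pics
scene gel_switch [206. 177.] 0.95 [ 0.37  -0.194  0.083]
scene gel_switch [273. 265.] 0.64 [0.676 0.019 0.058]
scene gel_knob [196. 211.] 0.69 [ 0.579 -0.156  0.116]
scene gel_cover [278. 246.] 0.78 [0.688 0.033 0.116]
scene gel_cover [203. 170.] 0.72 [ 0.395 -0.191  0.116]
scene gel_cover [196. 214.] 0.7 [ 0.591 -0.152  0.116]
scene pump_switch [360. 231.] 0.92 [0.549 0.195 0.056]
scene wash_bottle [466. 244.] 0.62 [0.62  0.405 0.084]
top gel_switch [412. 183.] 0.74 [ 0.55  -0.147  0.116]
top gel_switch [430. 260.] 0.73 [ 0.354 -0.189  0.114]
top gel_switch [344. 149.] 0.65 [0.638 0.029 0.114]
top gel_knob [434. 255.] 0.96 [ 0.367 -0.201  0.114]
top gel_knob [416. 180.] 0.78 [ 0.558 -0.157  0.116]
top gel_cover [419. 176.] 0.97 [ 0.569 -0.167  0.115]
top gel_cover [433. 255.] 0.96 [ 0.367 -0.197  0.114]
top gel_cover [344. 141.] 0.64 [0.66  0.027 0.114]
top pump_switch [285. 192.] 0.74 [0.522 0.177 0.114]
top wash_bottle [200. 168.] 0.79 [0.579 0.398 0.12 ]
0.6 [0.2541189  0.57099598 0.23133139] [ 9.78154497e-01 -2.07879242e-01 -1.79273931e-05 -2.42396013e-05]
```

View pics/top1.png

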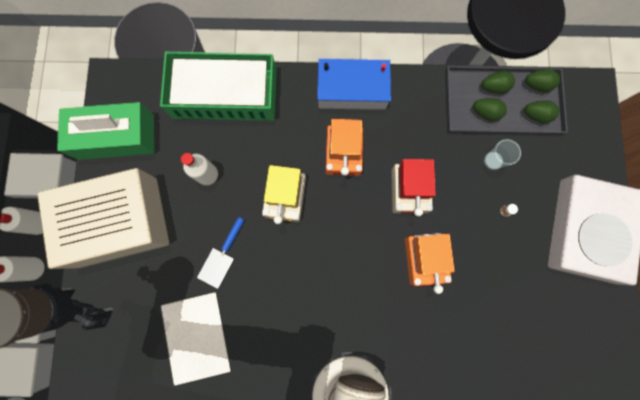

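View pics/scene1.png

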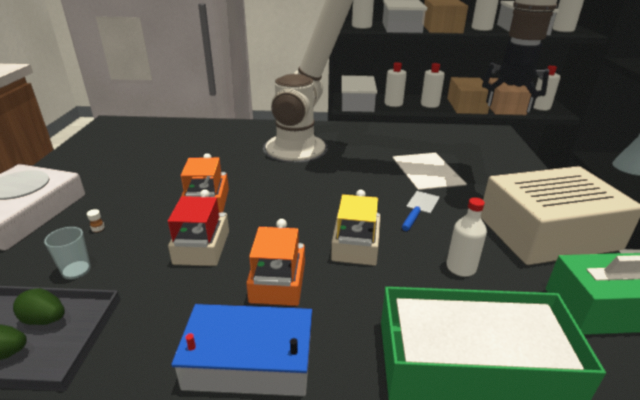

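The top view shows the red-covered beige box at (415,182). Orange look-alikes are at (345,142) and (432,258), and the yellow pump switch is at (284,190). Only (415,182) has a red cover on beige. Its knob is at about (416,209). Next I'll measure it and confirm in a crop.

```bash
python3 - <<'E'
from h import *
im=cv2.imread("pics/top1.png");d=np.load("top1.npy")
h=cv2.cvtColor(im,cv2.COLOR_BGR2HSV)
m=((h[...,0]<6)|(h[...,0]>174))&(h[...,1]>170)&(h[...,2]>90)
b=np.zeros_like(m);b[150:215,390:445]=1;m&=b
P=cloud("top",m,d);T=P[np.abs(P[:,2]-.115)<.006]
print(len(P),len(T),T.mean(0),cv2.minAreaRect((T[:,:2]*1000).astype(np.float32)))
def box(lo,hi,n):
    mm=b.astype(bool); Q=cloud("top",mm,d);Q=Q[(Q[:,2]>lo)&(Q[:,2]<hi)];print(n,len(Q),cv2.minAreaRect((Q[:,:2]*1000).astype(np.float32)))
box(.045,.065,"housing")
for y in range(202,214): print(y,[ (int(x),*pt("top",(x,y),d).round(3)) for x in (412,416,420)])
c=cv2.resize(im[140:300,320:460],None,fx=4,fy=4*.9,interpolation=cv2.INTER_CUBIC);cv2.imwrite("pics/crop1.png",c)
E
```

```text
1244 1099 [ 0.56551142 -0.1649904   0.1150996 ] ((565.80029296875, -165.62086486816406), (94.99994659423828, 80.10847473144531), 0.08887758105993271)
housing 566 ((550.8712768554688, -166.05531311035156), (127.82475280761719, 100.08338165283203), 0.39351239800453186)
202 [(412, np.float64(0.511), np.float64(-0.162), np.float64(0.054)), (416, np.float64(0.504), np.float64(-0.162), np.float64(0.096)), (420, np.float64(0.511), np.float64(-0.183), np.float64(0.056))]
203 [(412, np.float64(0.508), np.float64(-0.162), np.float64(0.054)), (416, np.float64(0.502), np.float64(-0.163), np.float64(0.094)), (420, np.float64(0.508), np.float64(-0.183), np.float64(0.056))]
204 [(412, np.float64(0.505), np.float64(-0.161), np.float64(0.054)), (416, np.float64(0.505), np.float64(-0.171), np.float64(0.059)), (420, np.float64(0.505), np.float64(-0.182), np.float64(0.057))]
205 [(412, np.float64(0.503), np.float64(-0.161), np.float64(0.054)), (416, np.float64(0.502), np.float64(-0.171), np.float64(0.057)), (420, np.float64(0.496), np.float64(-0.172), np.float64(0.097))]
206 [(412, np.float64(0.5), np.f
[... 853 characters left out ...]
 np.float64(-0.16), np.float64(0.101)), (420, np.float64(0.482), np.float64(-0.169), np.float64(0.106))]
211 [(412, np.float64(0.487), np.float64(-0.163), np.float64(0.047)), (416, np.float64(0.48), np.float64(-0.16), np.float64(0.104)), (420, np.float64(0.479), np.float64(-0.169), np.float64(0.106))]
212 [(412, np.float64(0.486), np.float64(-0.165), np.float64(0.038)), (416, np.float64(0.477), np.float64(-0.16), np.float64(0.104)), (420, np.float64(0.477), np.float64(-0.169), np.float64(0.106))]
213 [(412, np.float64(0.487), np.float64(-0.172), np.float64(0.008)), (416, np.float64(0.474), np.float64(-0.16), np.float64(0.103)), (420, np.float64(0.474), np.float64(-0.169), np.float64(0.106))]
```

View pics/crop1.png

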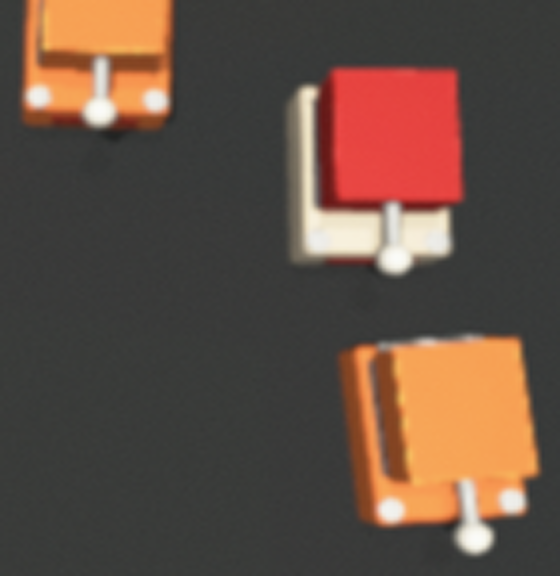

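The crop shows the red cover on its beige housing at crop (395,140), yaw about 0 and knob at crop (395,260). That puts the knob at about (0.478, -0.165, 0.095). The hinge is at x≈0.613. I'll move above the knob.

```bash
python3 -m handwheel '[{"fingers":8.5,"dx":22.4,"dy":-73.6,"dz":0,"spin":0.419},{"fingers":8.5,"dx":22.4,"dy":-73.6,"dz":0,"spin":0.419},{"fingers":8.5,"dx":22.4,"dy":-73.6,"dz":0,"spin":0.419},{"fingers":8.5,"dx":22.4,"dy":-73.6,"dz":0,"spin":0.419},{"fingers":8.5,"dx":22.4,"dy":-73.6,"dz":0,"spin":0.419},{"fingers":8.5,"dx":22.4,"dy":-73.6,"dz":0,"spin":0.419},{"fingers":8.5,"dx":22.4,"dy":-73.6,"dz":0,"spin":0.419},{"fingers":8.5,"dx":22.4,"dy":-73.6,"dz":0,"spin":0.419},{"fingers":8.5,"dx":22.4,"dy":-73.6,"dz":0,"spin":0.419},{"fingers":8.5,"dx":22.4,"dy":-73.6,"dz":0,"spin":0.419},{"fingers":8.5,"dx":22.4,"dy":-73.6,"dz":0,"spin":0.419},{"fingers":8.5,"dx":22.4,"dy":-73.6,"dz":0,"spin":0.419}]'
```

```text
time_s: 1.8
position: [0.4291, -0.005, 0.232]
ee_rot: [1.0, 0.0, 0.001, -0.0]
force: [2.0, 0.7, 0.6]
gripper_width: 0.085
finger_force: 0.0
```

```bash
python3 -m handwheel '[{"fingers":8.5,"dx":4.9,"dy":-16,"dz":0,"spin":0},{"fingers":8.5,"dx":4.9,"dy":-16,"dz":0,"spin":0},{"fingers":8.5,"dx":4.9,"dy":-16,"dz":0,"spin":0},{"fingers":8.5,"dx":4.9,"dy":-16,"dz":0,"spin":0},{"fingers":8.5,"dx":4.9,"dy":-16,"dz":0,"spin":0},{"fingers":8.5,"dx":4.9,"dy":-16,"dz":0,"spin":0}]'
python3 - <<'E'
from h import *
M=robot.camera_model("wrist");im,d=robot.read_camera("wrist");cv2.imwrite("pics/w1.png",im)
for t in("gel_knob","gel_cover"):
    for r in robot.search_frame("wrist",t)[:3]: print(t,np.round(r["xy"]),round(r["p"],2),pt("wrist",r["xy"],d,M).round(4))
P=cloud("wrist",np.ones(d.shape,bool),d,M)
h=cv2.cvtColor(im,cv2.COLOR_BGR2HSV)
m=((h[...,0]<6)|(h[...,0]>174))&(h[...,1]>170)&(h[...,2]>90)
T=cloud("wrist",m,d,M);T=T[(abs(T[:,2]-.115)<.005)];print(len(T),cv2.minAreaRect((T[:,:2]*1000).astype(np.float32)))
w=P[(P[:,2]>.1)&(P[:,2]<.112)&(abs(P[:,0]-.478)<.03)&(abs(P[:,1]+.165)<.03)];print("knob",len(w),w.mean(0) if len(w) else 0, w[:,2].max() if len(w) else 0)
o=robot.get_obs();print(o["time_s"],o["position"],o["ee_rot"].round(4) if hasattr(o["ee_rot"],"round") else o["ee_rot"])
E
```

```text
time_s: 2.4
position: [0.4775, -0.1632, 0.2311]
ee_rot: [1.0, -0.0, -0.0, -0.0]
force: [0.5, -0.9, 1.0]
gripper_width: 0.0849
finger_force: 0.0
gel_knob [63. 32.] 0.94 [0.5906 0.021  0.104 ]
gel_knob [325.  68.] 0.77 [ 0.5665 -0.1641  0.1162]
gel_cover [368. 300.] 0.93 [ 0.3779 -0.2017  0.1157]
gel_cover [62. 34.] 0.6 [0.5892 0.0217 0.1045]
gel_cover [325.  67.] 0.59 [ 0.5672 -0.1641  0.1163]
15196 ((565.61669921875, -164.49122619628906), (86.68260192871094, 80.1610336303711), 0.5008744597434998)
knob 743 [ 0.48802035 -0.16526575  0.10474136] 0.11030829521808988
2.55 [ 0.47763806 -0.16205311  0.23157138] [ 1.e+00  9.e-04  2.e-04 -1.e-04]
```

View pics/w1.png

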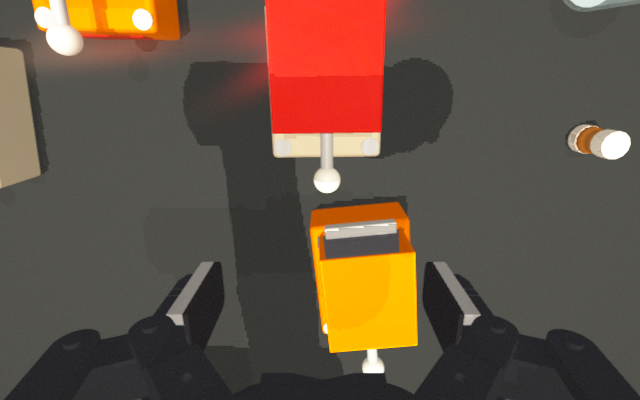

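The wrist view shows the red box's knob at (327,180), straight ahead and clear; it matches (0.478, -0.165). The orange look-alike sits in front, below the reach of the gripper's body. I'll descend and pinch.

```bash
python3 -m handwheel '[{"fingers":8.5,"dz":-5,"dy":-0.2},{"fingers":8.5,"dz":-9,"dy":-0.2},{"fingers":8.5,"dz":-12,"dy":-0.2},{"fingers":8.5,"dz":-14.5,"dy":-0.2},{"fingers":8.5,"dz":-15.5,"dy":-0.2},{"fingers":5,"dz":-15.5,"dy":-0.2},{"fingers":2,"dz":-15.5,"dy":-0.2},{"fingers":1,"dz":-15.5,"dy":-0.2},{"fingers":1,"dz":-15.5,"dy":-0.2},{"fingers":1,"dz":-15.5,"dy":-0.2},{"fingers":1,"dz":-15.5,"dy":-0.2},{"fingers":1,"dz":-15.5,"dy":-0.2}]'
```

```text
schema error: expected keys fingers, dx, dy, dz, spin
```

```bash
python3 -m handwheel '[{"fingers":8.5,"dx":0,"dz":-5,"dy":-0.2,"spin":0},{"fingers":8.5,"dx":0,"dz":-9,"dy":-0.2,"spin":0},{"fingers":8.5,"dx":0,"dz":-12,"dy":-0.2,"spin":0},{"fingers":8.5,"dx":0,"dz":-14.5,"dy":-0.2,"spin":0},{"fingers":8.5,"dx":0,"dz":-15.5,"dy":-0.2,"spin":0},{"fingers":5,"dx":0,"dz":-15.5,"dy":-0.2,"spin":0},{"fingers":2,"dx":0,"dz":-15.5,"dy":-0.2,"spin":0},{"fingers":1,"dx":0,"dz":-15.5,"dy":-0.2,"spin":0},{"fingers":1,"dx":0,"dz":-15.5,"dy":-0.2,"spin":0},{"fingers":1,"dx":0,"dz":-15.5,"dy":-0.2,"spin":0},{"fingers":1,"dx":0,"dz":-15.5,"dy":-0.2,"spin":0},{"fingers":1,"dx":0,"dz":-15.5,"dy":-0.2,"spin":0}]'
```

```text
time_s: 3.75
position: [0.4784, -0.1662, 0.0773]
ee_rot: [1.0, 0.0, 0.001, 0.001]
force: [0.1, -5.6, 0.4]
gripper_width: 0.019
finger_force: 58.5
```

```bash
python3 -m handwheel '[{"fingers":1,"dx":0.35,"dz":1.16,"dy":0,"spin":0},{"fingers":1,"dx":0.8,"dz":2.3,"dy":0,"spin":0},{"fingers":1,"dx":1.36,"dz":3.4,"dy":0,"spin":0},{"fingers":1,"dx":2,"dz":4.4,"dy":0,"spin":0},{"fingers":1,"dx":2.75,"dz":5.4,"dy":0,"spin":0},{"fingers":1,"dx":3.55,"dz":6.3,"dy":0,"spin":0},{"fingers":1,"dx":4.45,"dz":7.1,"dy":0,"spin":0},{"fingers":1,"dx":5.4,"dz":7.85,"dy":0,"spin":0},{"fingers":1,"dx":6.4,"dz":8.5,"dy":0,"spin":0},{"fingers":1,"dx":7.5,"dz":9.1,"dy":0,"spin":0},{"fingers":1,"dx":7.5,"dz":9.1,"dy":0,"spin":0}]'
```

```text
time_s: 4.85
position: [0.557, -0.1649, 0.1663]
ee_rot: [1.0, -0.0, 0.004, -0.0]
force: [4.3, 1.0, -4.7]
gripper_width: 0.0109
finger_force: 1.4
```

```bash
python3 - <<'E'
from h import *
a,d=robot.read_camera("scene"); b,e=robot.read_camera("wrist")
cv2.imwrite("pics/c2.png",np.hstack([cv2.resize(a[100:300,100:350],(500,400)),b[:, 200:480]]))
E
```

```text
(no output)
```

View pics/c2.png

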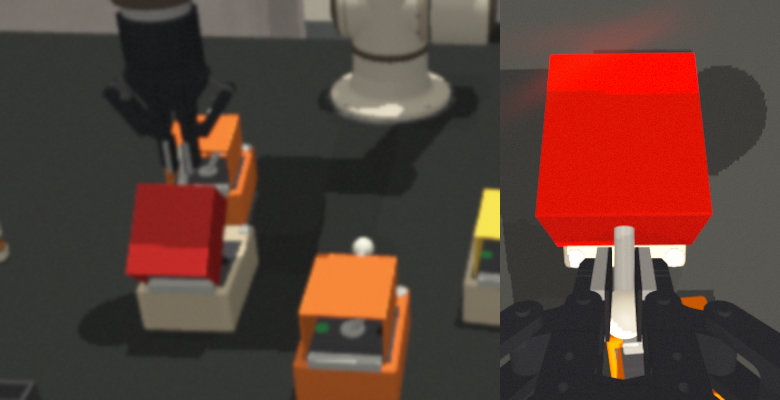

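The scene crop shows the red cover open about 30–40°. The fingers have slipped off the ball and now straddle the stem; in the wrist half, the stem is at (625,270) and the ball at (622,325). I'll measure the angle and the knob.

```bash
cat >> h.py <<'E'
def cover(cam,box=None):
    M=robot.camera_model(cam);im,d=robot.read_camera(cam)
    h=cv2.cvtColor(im,cv2.COLOR_BGR2HSV)
    m=((h[...,0]<5)|(h[...,0]>175))&(h[...,1]>170)&(h[...,2]>60)
    P=cloud(cam,m,d,M);P=P[(P[:,0]>.45)&(P[:,0]<.8)&(abs(P[:,1]+.165)<.06)&(P[:,2]>.065)]
    X,Z=P[:,0]-.613,P[:,2]-.06
    # try angles: rotate back into closed frame, count points on top (z=.055) or front (x=-.095) planes
    best=[]
    for t in np.arange(-.05,1.85,.01):
        c,s=np.cos(t),np.sin(t); x=X*c-Z*s; z=X*s+Z*c
        best.append(((abs(z-.055)<.003)|(abs(x+.095)<.003)).mean())
    i=int(np.argmax(best));t=i*.01-.05
    a=np.arctan2(.035,-.135)-t
    print(cam,"theta",round(t,2),"inl",round(best[i],2),len(P),"knob",round(.613+.1395*np.cos(a),4),round(.06+.1395*np.sin(a),4))
    return im,d,M
E
python3 - <<'E'
from h import *
cover("scene");im,d,M=cover("wrist");cover("top")
m=np.zeros(d.shape,bool);m[310:335,410:435]=1
print(cloud("wrist",m,d,M)[::60].round(3)[:12]); print(robot.get_obs()["position"])
E
```

```text
scene theta 0.71 inl 0.81 2009 knob 0.5334 0.1746
wrist theta 0.71 inl 1.0 29926 knob 0.5334 0.1746
top theta 0.67 inl 0.88 102 knob 0.5289 0.1713
[[ 0.566 -0.192  0.218]
 [ 0.567 -0.194  0.221]
 [ 0.565 -0.198  0.219]
 [ 0.566 -0.193  0.221]
 [ 0.566 -0.196  0.222]
 [ 0.564 -0.191  0.222]
 [ 0.565 -0.194  0.224]
 [ 0.565 -0.196  0.225]
 [ 0.563 -0.192  0.224]
 [ 0.565 -0.194  0.227]
 [ 0.561 -0.192  0.223]]
[ 0.55315262 -0.16499285  0.16779371]
```

Cover is at 0.71 rad, with the knob at (0.533, 0.175). I'll regrip on the ball centre, slightly deeper.

```bash
python3 -m handwheel '[{"fingers":6,"dx":0,"dz":0,"dy":0,"spin":0},{"fingers":6,"dx":0,"dz":0,"dy":0,"spin":0},{"fingers":6,"dx":0,"dz":0,"dy":0,"spin":0},{"fingers":6,"dx":-1.1,"dz":-0.7,"dy":0,"spin":0},{"fingers":6,"dx":-2.1,"dz":-1.4,"dy":0,"spin":0},{"fingers":6,"dx":-2.1,"dz":-1.4,"dy":0,"spin":0},{"fingers":1,"dx":-2.1,"dz":-1.4,"dy":0,"spin":0},{"fingers":1,"dx":-2.1,"dz":-1.4,"dy":0,"spin":0},{"fingers":1,"dx":-2.1,"dz":-1.4,"dy":0,"spin":0},{"fingers":1,"dx":-2.1,"dz":-1.4,"dy":0,"spin":0},{"fingers":1,"dx":-2.1,"dz":-1.4,"dy":0,"spin":0},{"fingers":1,"dx":-2.1,"dz":-1.4,"dy":0,"spin":0}]'
python3 -c "
from h import *
cover('wrist')"
```

```text
time_s: 6.3
position: [0.532, -0.1656, 0.1537]
ee_rot: [1.0, 0.0, 0.0, 0.0]
force: [-0.6, -4.7, 2.0]
gripper_width: 0.0185
finger_force: 58.5
wrist theta 0.7 inl 1.0 37695 knob 0.5323 0.1738
```

```bash
python3 -m handwheel '[{"fingers":1,"dx":0.5,"dz":0.35,"dy":0,"spin":0},{"fingers":1,"dx":1.03,"dz":0.66,"dy":0,"spin":0},{"fingers":1,"dx":1.55,"dz":0.95,"dy":0,"spin":0},{"fingers":1,"dx":2.1,"dz":1.23,"dy":0,"spin":0},{"fingers":1,"dx":2.65,"dz":1.48,"dy":0,"spin":0},{"fingers":1,"dx":3.2,"dz":1.71,"dy":0,"spin":0},{"fingers":1,"dx":3.8,"dz":1.92,"dy":0,"spin":0},{"fingers":1,"dx":4.38,"dz":2.09,"dy":0,"spin":0},{"fingers":1,"dx":4.38,"dz":2.09,"dy":0,"spin":0}]'
python3 -c "
from h import *
cover('wrist')"
```

```text
time_s: 7.25
position: [0.5775, -0.1648, 0.1731]
ee_rot: [1.0, -0.0, 0.001, -0.0]
force: [1.2, -4.2, -2.7]
gripper_width: 0.0103
finger_force: 2.0
wrist theta 0.92 inl 1.0 26563 knob 0.559 0.1886
```

The ball squeezed out again, leaving the cover at 0.92 rad. Any push in +x above the hinge opens it, so I'll push the ball with shut fingers from the robot's side.

```bash
python3 -m handwheel '[{"fingers":6,"dx":0,"dz":0,"dy":0,"spin":0},{"fingers":6,"dx":0,"dz":0,"dy":0,"spin":0},{"fingers":6,"dx":0,"dz":0,"dy":0,"spin":0},{"fingers":6,"dx":0,"dz":4,"dy":0,"spin":0},{"fingers":6,"dx":0,"dz":7.5,"dy":0,"spin":0},{"fingers":0,"dx":-3,"dz":7.5,"dy":0,"spin":0},{"fingers":0,"dx":-5.2,"dz":7.5,"dy":0,"spin":0},{"fingers":0,"dx":-5.2,"dz":7.5,"dy":0,"spin":0},{"fingers":0,"dx":-5.2,"dz":7.5,"dy":0,"spin":0},{"fingers":0,"dx":-5.2,"dz":3.5,"dy":0,"spin":0},{"fingers":0,"dx":-5.2,"dz":-0.4,"dy":0,"spin":0},{"fingers":0,"dx":-5.2,"dz":-0.4,"dy":0,"spin":0}]'
python3 -c "
from h import *
im,d,M=cover('wrist');cv2.imwrite('pics/w3.png',im)"
```

```text
time_s: 8.5
position: [0.5205, -0.1644, 0.1648]
ee_rot: [1.0, -0.0, -0.006, -0.001]
force: [-1.0, -0.2, -1.1]
gripper_width: -0.0005
finger_force: 0.0
wrist theta 0.9 inl 1.0 30542 knob 0.5565 0.1875
```

View pics/w3.png

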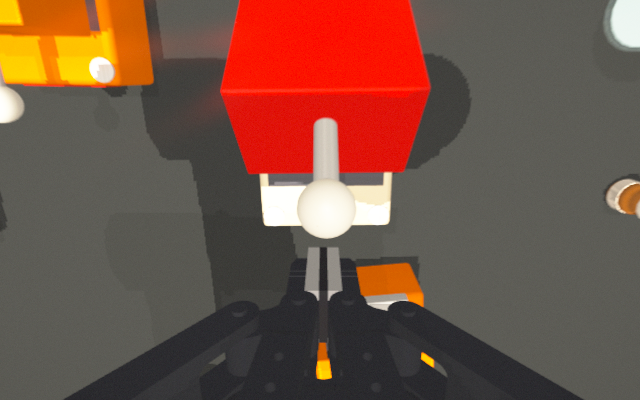

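The wrist view shows the shut fingers at (323,270) right behind the knob at (327,208). I'll push forward.

```bash
python3 -m handwheel '[{"fingers":0,"dx":1,"dz":0.2,"dy":0,"spin":0},{"fingers":0,"dx":2,"dz":0.4,"dy":0,"spin":0},{"fingers":0,"dx":3,"dz":0.4,"dy":0,"spin":0},{"fingers":0,"dx":4,"dz":0.5,"dy":0,"spin":0},{"fingers":0,"dx":5,"dz":0.5,"dy":0,"spin":0},{"fingers":0,"dx":6,"dz":0.5,"dy":0,"spin":0},{"fingers":0,"dx":7,"dz":0.5,"dy":0,"spin":0},{"fingers":0,"dx":8,"dz":0.5,"dy":0,"spin":0},{"fingers":0,"dx":9,"dz":0.5,"dy":0,"spin":0},{"fingers":0,"dx":10,"dz":0.5,"dy":0,"spin":0},{"fingers":0,"dx":11,"dz":0.5,"dy":0,"spin":0},{"fingers":0,"dx":11,"dz":0.5,"dy":0,"spin":0}]'
python3 -c "
from h import *
cover('scene');im,d,M=cover('wrist');a,d=robot.read_camera('scene');cv2.imwrite('pics/c4.png',np.hstack([cv2.resize(a[100:300,100:350],(500,400)),im[:, 200:480]]))"
```

```text
time_s: 9.75
position: [0.6351, -0.165, 0.1748]
ee_rot: [1.0, 0.0, 0.0, 0.0]
force: [-0.9, 1.3, 0.4]
gripper_width: 0.0001
finger_force: 0.0
scene theta 1.64 inl 0.86 2281 knob 0.6573 0.1923
wrist theta 1.63 inl 1.0 15606 knob 0.6559 0.1927
```

View pics/c4.png

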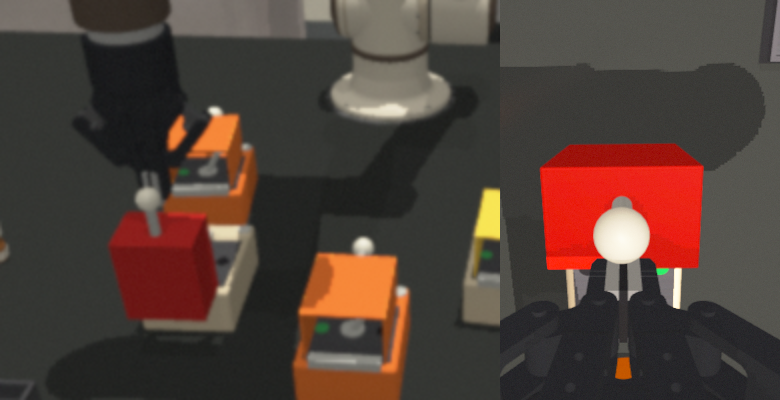

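The cover is at 1.63 rad, nearly upright: knob at crop (148,198) in the scene half, green dot visible at right in the wrist half at (660,270). Next I'll move to the off side of the toggle and look.

```bash
python3 -m handwheel '[{"fingers":0,"dx":-3,"dz":0.5,"dy":0,"spin":0},{"fingers":0,"dx":-7,"dz":1,"dy":1,"spin":0},{"fingers":0,"dx":-11,"dz":1.5,"dy":4,"spin":0},{"fingers":0,"dx":-11,"dz":2,"dy":5.5,"spin":0},{"fingers":0,"dx":-11,"dz":2,"dy":5.5,"spin":0},{"fingers":0,"dx":-11,"dz":2,"dy":5.5,"spin":0}]'
python3 - <<'E'
from h import *
im,d,M=cover('wrist');cv2.imwrite('pics/w5.png',im)
print(robot.get_obs()["position"],np.array(M["pose"])[:3,3])
for t in("gel_tip","gel_toggle"):
    for r in robot.search_frame("wrist",t)[:3]: print(t,np.round(r["xy"]),round(r["p"],2),pt("wrist",r["xy"],d,M).round(4))
P=cloud("wrist",np.ones(d.shape,bool),d,M);w=P[(P[:,2]>.08)&(P[:,2]<.11)&(abs(P[:,0]-.563)<.02)&(abs(P[:,1]+.165)<.04)];print(len(w),w.mean(0),w.max(0))
E
```

```text
time_s: 10.5
position: [0.5246, -0.1099, 0.1961]
ee_rot: [1.0, 0.001, 0.001, 0.0]
force: [-0.3, -0.0, 0.1]
gripper_width: -0.0004
finger_force: 0.0
wrist theta 1.64 inl 0.87 9165 knob 0.6573 0.1923
[ 0.52452565 -0.11014519  0.19554751] [ 0.60396233 -0.10939368  0.33915704]
gel_tip [379. 139.] 0.78 [ 0.5674 -0.1478  0.099 ]
gel_toggle [382. 138.] 0.94 [ 0.5682 -0.1497  0.0982]
gel_toggle [403.  97.] 0.37 [ 0.5934 -0.172   0.0562]
406 [ 0.56623381 -0.14675318  0.09676543] [ 0.57334452 -0.13946279  0.10071832]
```

View pics/w5.png

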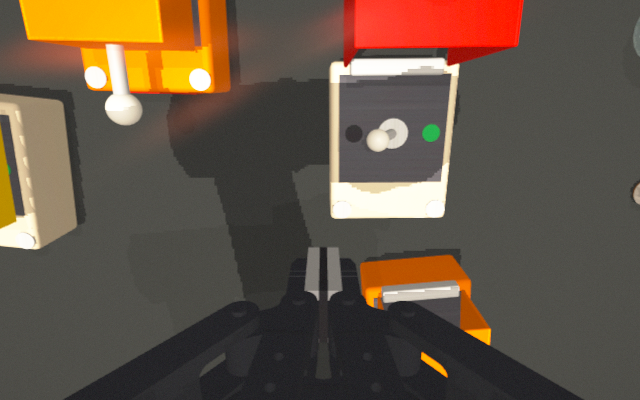

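The wrist view shows the toggle tip at (378,140), leaning to the black dot, with the green dot at (431,133). The wrist camera sits forward of the tool and could touch the raised knob, so I'll spin the tool 90° to carry it to the left.

```bash
python3 -c "
from plant import robot; print(robot.get_obs()['qpos'])"; python3 -m handwheel '[{"fingers":0,"dx":0,"dz":2,"dy":0,"spin":0.15},{"fingers":0,"dx":0,"dz":2,"dy":0,"spin":0.3},{"fingers":0,"dx":0,"dz":2,"dy":0,"spin":0.45},{"fingers":0,"dx":0,"dz":2,"dy":0,"spin":0.6},{"fingers":0,"dx":0,"dz":2,"dy":0,"spin":0.75},{"fingers":0,"dx":0,"dz":2,"dy":0,"spin":0.9},{"fingers":0,"dx":0,"dz":2,"dy":0,"spin":1.05},{"fingers":0,"dx":0,"dz":2,"dy":0,"spin":1.2},{"fingers":0,"dx":0,"dz":2,"dy":0,"spin":1.35},{"fingers":0,"dx":0,"dz":2,"dy":0,"spin":1.5},{"fingers":0,"dx":0,"dz":2,"dy":0,"spin":1.571},{"fingers":0,"dx":0,"dz":2,"dy":0,"spin":1.571}]'; python3 -c "
from plant import robot; print(robot.get_obs()['qpos'],robot.camera_model('wrist')['pose'])"
```

```text
[ 9.52600172e-02  2.64321341e-01 -2.65867105e-01  4.06074141e-05
 -1.04078224e+00  1.47508595e+00]
time_s: 11.85
position: [0.524, -0.1106, 0.2146]
ee_rot: [0.707, 0.707, -0.0, -0.0]
force: [0.4, 0.8, -0.5]
gripper_width: -0.0
finger_force: 0.0
[ 9.50312232e-02  2.46843475e-01 -2.36725573e-01 -2.72784196e-05
 -1.08826203e+00  3.04577932e+00] [[ 9.99998913e-01  2.04074129e-04 -1.45992793e-03  5.24240436e-01]
 [-2.58580826e-04 -9.50731477e-01 -3.10015469e-01 -3.04553792e-02]
 [-1.45126558e-03  3.10015510e-01 -9.50730392e-01  3.57463649e-01]
 [ 0.00000000e+00  0.00000000e+00  0.00000000e+00  1.00000000e+00]]
```

q6 is close to its limit, so I'll use the opposite side (−90°) instead.

```bash
python3 -m handwheel '[{"fingers":0,"dx":0,"dz":0,"dy":0,"spin":-0.15},{"fingers":0,"dx":0,"dz":0,"dy":0,"spin":-0.3},{"fingers":0,"dx":0,"dz":0,"dy":0,"spin":-0.45},{"fingers":0,"dx":0,"dz":0,"dy":0,"spin":-0.6},{"fingers":0,"dx":0,"dz":0,"dy":0,"spin":-0.75},{"fingers":0,"dx":0,"dz":0,"dy":0,"spin":-0.9},{"fingers":0,"dx":0,"dz":0,"dy":0,"spin":-1.05},{"fingers":0,"dx":0,"dz":0,"dy":0,"spin":-1.2},{"fingers":0,"dx":0,"dz":0,"dy":0,"spin":-1.35},{"fingers":0,"dx":0,"dz":0,"dy":0,"spin":-1.5},{"fingers":0,"dx":0,"dz":0,"dy":0,"spin":-1.571},{"fingers":0,"dx":0,"dz":0,"dy":0,"spin":-1.571}]' >/dev/null;  python3 -m handwheel '[{"fingers":0,"dx":0,"dz":0,"dy":0,"spin":-0.15},{"fingers":0,"dx":0,"dz":0,"dy":0,"spin":-0.3},{"fingers":0,"dx":0,"dz":0,"dy":0,"spin":-0.45},{"fingers":0,"dx":0,"dz":0,"dy":0,"spin":-0.6},{"fingers":0,"dx":0,"dz":0,"dy":0,"spin":-0.75},{"fingers":0,"dx":0,"dz":0,"dy":0,"spin":-0.9},{"fingers":0,"dx":0,"dz":0,"dy":0,"spin":-1.05},{"fingers":0,"dx":0,"dz":0,"dy":0,"spin":-1.2},{"fingers":0,"dx":0,"dz":0,"dy":0,"spin":-1.35},{"fingers":0,"dx":0,"dz":0,"dy":0,"spin":-1.5},{"fingers":0,"dx":0,"dz":0,"dy":0,"spin":-1.571},{"fingers":0,"dx":0,"dz":0,"dy":0,"spin":-1.571}]'; python3 -c "
from plant import robot; print(robot.get_obs()['qpos'])"
```

```text
time_s: 14.25
position: [0.5238, -0.1102, 0.215]
ee_rot: [0.707, -0.707, -0.0, 0.0]
force: [0.6, 0.7, 0.1]
gripper_width: 0.0002
finger_force: 0.0
[ 9.57199605e-02  2.45676368e-01 -2.37204254e-01 -1.71271764e-05
 -1.08825259e+00 -9.53392667e-02]
```

```bash
python3 -m handwheel '[{"fingers":0,"dx":3.2,"dz":0,"dy":0,"spin":0},{"fingers":0,"dx":3.2,"dz":-4,"dy":0,"spin":0},{"fingers":0,"dx":3.2,"dz":-8,"dy":0,"spin":0},{"fingers":0,"dx":3.2,"dz":-11.5,"dy":0,"spin":0},{"fingers":0,"dx":3.2,"dz":-13.4,"dy":0,"spin":0},{"fingers":0,"dx":3.2,"dz":-13.4,"dy":-1,"spin":0},{"fingers":0,"dx":3.2,"dz":-13.4,"dy":-2,"spin":0},{"fingers":0,"dx":3.2,"dz":-13.4,"dy":-3,"spin":0},{"fingers":0,"dx":3.2,"dz":-13.4,"dy":-4,"spin":0},{"fingers":0,"dx":3.2,"dz":-13.4,"dy":-4.8,"spin":0},{"fingers":0,"dx":3.2,"dz":-13.4,"dy":-5.2,"spin":0},{"fingers":0,"dx":3.2,"dz":-13.4,"dy":-5.2,"spin":0}]'
python3 -c "
from h import *
cover('scene')"
```

```text
time_s: 15.45
position: [0.5556, -0.1629, 0.0814]
ee_rot: [-0.707, 0.707, -0.0, 0.0]
force: [0.2, 0.2, 0.8]
gripper_width: 0.0003
finger_force: 0.0
scene theta 1.64 inl 0.85 2318 knob 0.6573 0.1923
```

Little force so far. I'll push on to the stop in small steps.

```bash
python3 -m handwheel '[{"fingers":0,"dx":0,"dz":0,"dy":-0.2,"spin":0},{"fingers":0,"dx":0,"dz":0,"dy":-0.4,"spin":0},{"fingers":0,"dx":0,"dz":0,"dy":-0.4,"spin":0}]'; python3 -m handwheel '[{"fingers":0,"dx":0,"dz":0,"dy":-0.2,"spin":0},{"fingers":0,"dx":0,"dz":0,"dy":-0.4,"spin":0},{"fingers":0,"dx":0,"dz":0,"dy":-0.4,"spin":0}]'
```

```text
time_s: 15.8
position: [0.5554, -0.1659, 0.081]
ee_rot: [0.707, -0.707, -0.0, 0.0]
force: [-0.6, 1.0, -0.2]
gripper_width: 0.0
finger_force: 0.4
time_s: 16.1
position: [0.5545, -0.169, 0.0807]
ee_rot: [-0.707, 0.707, 0.002, -0.0]
force: [-1.9, 5.5, 0.7]
gripper_width: 0.0003
finger_force: 2.6
```

```bash
python3 -m handwheel '[{"fingers":0,"dx":0,"dz":0,"dy":-0.2,"spin":0},{"fingers":0,"dx":0,"dz":0,"dy":-0.2,"spin":0}]'; python3 -m handwheel '[{"fingers":0,"dx":0,"dz":0,"dy":1.5,"spin":0},{"fingers":0,"dx":0,"dz":4,"dy":3,"spin":0},{"fingers":0,"dx":0,"dz":9,"dy":6,"spin":0},{"fingers":0,"dx":0,"dz":14,"dy":10,"spin":0},{"fingers":0,"dx":0,"dz":15,"dy":10,"spin":0},{"fingers":0,"dx":0,"dz":15,"dy":10,"spin":0}]'
python3 - <<'E'
from h import *
cover('scene')
im,d=robot.read_camera('top')
for cam in("top","wrist"):
    M=robot.camera_model(cam);im,d=robot.read_camera(cam)
    if cam=="wrist": cv2.imwrite('pics/w6.png',im)
    for r in robot.search_frame(cam,"gel_tip")[:4]: print(cam,np.round(r["xy"]),round(r["p"],2),pt(cam,r["xy"],d,M).round(4))
    P=cloud(cam,np.ones(d.shape,bool),d,M);w=P[(P[:,2]>.083)&(P[:,2]<.11)&(abs(P[:,0]-.563)<.02)&(abs(P[:,1]+.165)<.04)];print(len(w),len(w) and w.mean(0))
E
```

```text
time_s: 16.3
position: [0.5541, -0.1699, 0.0806]
ee_rot: [-0.707, 0.707, 0.002, -0.0]
force: [-3.2, 10.1, 2.2]
gripper_width: 0.0002
finger_force: 4.6
time_s: 16.9
position: [0.5586, -0.0703, 0.2369]
ee_rot: [0.708, -0.706, 0.004, -0.004]
force: [0.6, 0.7, 0.2]
gripper_width: -0.0004
finger_force: 0.0
scene theta 1.64 inl 0.86 2282 knob 0.6573 0.1923
31 [ 0.56178187 -0.1831445   0.09329514]
wrist [307.  42.] 0.72 [ 0.5661 -0.1788  0.0969]
406 [ 0.56606644 -0.18294731  0.09539436]
```

View pics/w6.png

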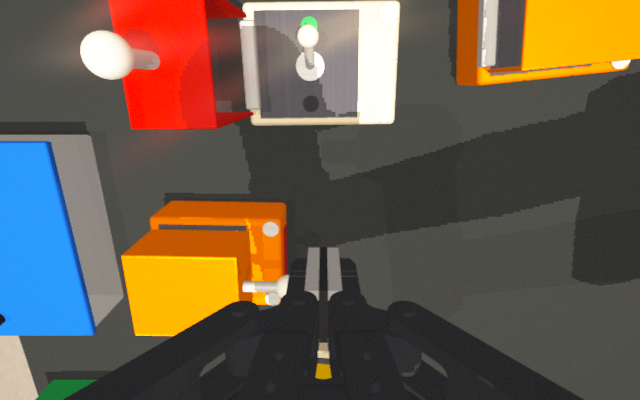

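The wrist view shows the toggle ball at (307,37), next to the green dot at (308,22). It measures y≈-0.183, mirrored about the pivot, so it's fully on. Next I'll go over the knob to its far side to close the cover.

```bash
python3 -m handwheel '[{"fingers":0,"dx":0,"dz":3.5,"dy":0,"spin":0},{"fingers":0,"dx":4,"dz":3.5,"dy":-2.5,"spin":0},{"fingers":0,"dx":8,"dz":3.5,"dy":-5,"spin":0},{"fingers":0,"dx":12,"dz":3.5,"dy":-7.5,"spin":0},{"fingers":0,"dx":14.5,"dz":3.5,"dy":-9.5,"spin":0},{"fingers":0,"dx":14.5,"dz":3.5,"dy":-9.5,"spin":0},{"fingers":0,"dx":14.5,"dz":0,"dy":-9.5,"spin":0},{"fingers":0,"dx":14.5,"dz":-4.2,"dy":-9.5,"spin":0},{"fingers":0,"dx":14.5,"dz":-4.2,"dy":-9.5,"spin":0}]'
python3 -c "
from h import *
cover('scene')"
```

```text
time_s: 18.1
position: [0.6959, -0.1664, 0.1808]
ee_rot: [-0.707, 0.708, 0.007, -0.005]
force: [-0.3, 0.6, -1.1]
gripper_width: -0.0002
finger_force: 0.0
scene theta 1.64 inl 0.85 2117 knob 0.6573 0.1923
```

```bash
python3 -m handwheel '[{"fingers":0,"dx":-1,"dz":0.1,"dy":0,"spin":0},{"fingers":0,"dx":-2,"dz":0.1,"dy":0,"spin":0},{"fingers":0,"dx":-3,"dz":0.4,"dy":0,"spin":0},{"fingers":0,"dx":-4.1,"dz":0.6,"dy":0,"spin":0},{"fingers":0,"dx":-5.2,"dz":0.75,"dy":0,"spin":0},{"fingers":0,"dx":-6.4,"dz":0.8,"dy":0,"spin":0},{"fingers":0,"dx":-7.6,"dz":0.75,"dy":0,"spin":0},{"fingers":0,"dx":-8.8,"dz":0.55,"dy":0,"spin":0},{"fingers":0,"dx":-10,"dz":0.3,"dy":0,"spin":0},{"fingers":0,"dx":-11.2,"dz":0,"dy":0,"spin":0},{"fingers":0,"dx":-12.2,"dz":-0.5,"dy":0,"spin":0},{"fingers":0,"dx":-12.2,"dz":-0.5,"dy":0,"spin":0}]'
python3 -c "
from h import *
cover('scene');cover('top')"
```

```text
time_s: 19.35
position: [0.5763, -0.1669, 0.1843]
ee_rot: [-0.707, 0.707, 0.001, -0.0]
force: [0.3, 0.5, -1.1]
gripper_width: 0.0
finger_force: 0.0
scene theta 0.89 inl 0.79 2057 knob 0.5552 0.187
top theta 0.86 inl 0.98 374 knob 0.5514 0.1852
```

```bash
python3 -m handwheel '[{"fingers":0,"dx":0,"dz":3,"dy":0,"spin":0},{"fingers":0,"dx":-1.5,"dz":3.2,"dy":0,"spin":0},{"fingers":0,"dx":-2.6,"dz":3.2,"dy":0,"spin":0},{"fingers":0,"dx":-2.6,"dz":1.3,"dy":0,"spin":0},{"fingers":0,"dx":-3.7,"dz":0.7,"dy":0,"spin":0},{"fingers":0,"dx":-4.7,"dz":0.1,"dy":0,"spin":0},{"fingers":0,"dx":-5.6,"dz":-0.7,"dy":0,"spin":0},{"fingers":0,"dx":-6.5,"dz":-1.5,"dy":0,"spin":0},{"fingers":0,"dx":-7.3,"dz":-2.4,"dy":0,"spin":0},{"fingers":0,"dx":-8.1,"dz":-3.35,"dy":0,"spin":0},{"fingers":0,"dx":-8.7,"dz":-4.3,"dy":0,"spin":0},{"fingers":0,"dx":-8.7,"dz":-4.3,"dy":0,"spin":0}]'
python3 -c "
from h import *
cover('scene')"
```

```text
time_s: 20.65
position: [0.4898, -0.1668, 0.1395]
ee_rot: [-0.707, 0.707, 0.002, -0.001]
force: [-0.1, -0.2, -0.1]
gripper_width: 0.0001
finger_force: 0.0
scene theta 0.27 inl 0.77 1606 knob 0.4922 0.1298
```

```bash
python3 -m handwheel '[{"fingers":0,"dx":-0.6,"dz":-1.1,"dy":0,"spin":0},{"fingers":0,"dx":-1,"dz":-2,"dy":0,"spin":0},{"fingers":0,"dx":-1.2,"dz":-2.8,"dy":0,"spin":0},{"fingers":0,"dx":-1.3,"dz":-3.3,"dy":0,"spin":0},{"fingers":0,"dx":-1.3,"dz":-3.5,"dy":0,"spin":0},{"fingers":0,"dx":-1.3,"dz":-3.5,"dy":0,"spin":0}]'
python3 -c "
from h import *
cover('scene')"
```

```text
time_s: 21.3
position: [0.4787, -0.167, 0.1062]
ee_rot: [0.707, -0.707, -0.0, 0.0]
force: [-0.0, 0.4, -0.4]
gripper_width: -0.0003
finger_force: 0.0
scene theta 0.0 inl 0.7 1309 knob 0.478 0.095
```

Nearly shut. I'll press gently until force shows it has seated.

```bash
python3 -m handwheel '[{"fingers":0,"dx":0,"dz":-0.2,"dy":0,"spin":0},{"fingers":0,"dx":0,"dz":-0.3,"dy":0,"spin":0},{"fingers":0,"dx":0,"dz":-0.3,"dy":0,"spin":0}]'; python3 -m handwheel '[{"fingers":0,"dx":0,"dz":-0.2,"dy":0,"spin":0},{"fingers":0,"dx":0,"dz":-0.2,"dy":0,"spin":0}]'
```

```text
time_s: 21.65
position: [0.4796, -0.1672, 0.1054]
ee_rot: [0.707, -0.707, 0.001, -0.0]
force: [-3.9, 1.7, 11.4]
gripper_width: 0.0002
finger_force: 5.9
time_s: 21.85
position: [0.4796, -0.1672, 0.105]
ee_rot: [0.708, -0.706, 0.001, -0.0]
force: [-7.3, 3.8, 21.3]
gripper_width: -0.0003
finger_force: 10.9
```

Seated at 21 N, where about 1 N moves the hinge. I'll retreat and check.

```bash
python3 -m handwheel '[{"fingers":0,"dx":0,"dz":3,"dy":0,"spin":0},{"fingers":0,"dx":0,"dz":7,"dy":0,"spin":0},{"fingers":0,"dx":-4,"dz":12,"dy":0,"spin":0},{"fingers":0,"dx":-6,"dz":14,"dy":4,"spin":0},{"fingers":0,"dx":-6,"dz":14,"dy":8,"spin":0},{"fingers":0,"dx":-6,"dz":14,"dy":12,"spin":0},{"fingers":0,"dx":-6,"dz":14,"dy":12,"spin":0},{"fingers":0,"dx":-6,"dz":14,"dy":12,"spin":0}]'
python3 - <<'E'
from h import *
cover('top');im,d,M=cover('scene');cv2.imwrite('pics/s9.png',im)
for r in robot.search_frame("scene","gel_tip")[:4]: print(np.round(r["xy"]),round(r["p"],2),pt("scene",r["xy"],d).round(3))
E
```

```text
time_s: 22.65
position: [0.4188, -0.0462, 0.2415]
ee_rot: [0.708, -0.706, 0.0, -0.0]
force: [-0.4, -0.5, -1.0]
gripper_width: -0.0003
finger_force: 0.0
top theta -0.02 inl 0.82 570 knob 0.4773 0.0923
scene theta 0.01 inl 0.7 1319 knob 0.4783 0.0964
[196. 212.] 0.64 [ 0.584 -0.154  0.116]
```

View pics/s9.png

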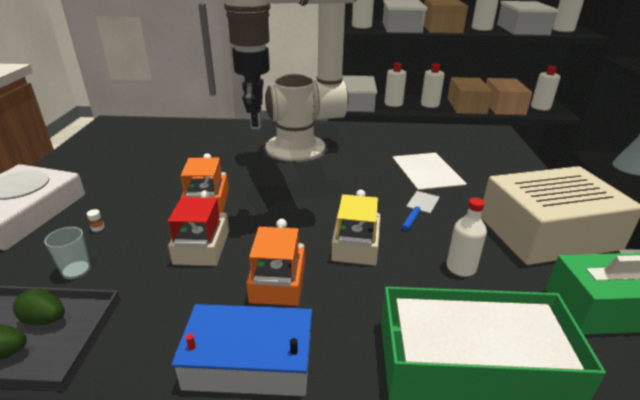

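The red cover at (195,222) is shut, the yellow one at (358,220) is still shut, and the bottle at (466,240) hasn't moved. I'm handing in.

```bash
python3 -c "
from plant import robot; print(robot.finish_job())"
```

```text
the job is handed in; nothing more can be done
None
```

The gel tank's high voltage is on: the red cover was opened to about 1.6 rad, the toggle flipped fully to the green dot, and the cover closed and seated again. The pump switch and wash bottle were left untouched, and the job was handed in at about 23 s (the result was not shown to me).

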